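# Rotate the filter stock: old cartons forward, new one behind

## Robot

A 6-joint arm with a two-finger parallel gripper is mounted at the origin on the work surface. World frame = base frame: x ahead of the robot, y to its left, z up, the work surface at z = 0. Lengths are in m, angles in degrees, forces in N, time in s.
With the tool pointing down it reaches from about 0.375 to 0.9 m from the base axis. Payload 3.1 kg.
Tool frame: the origin (TCP) lies midway between the tips of the shut fingers; the grasp point (between the pads) lies 19 mm behind it; z points along the fingers, y is the line along which they close (so a half turn about z gives the same grasp; the last joint's range is limited). The gripper opens to 87 mm and grips with 3 to 60 N. Pads are 19 mm wide; open, the fingers measure 117 mm over their backs; the gripper's body (75 mm by 190 mm) begins 51 mm behind the grasp point.
Start: joints at [57.84, 30.224, 82.088, -0, 67.689, -10.227], TCP at [0.233, 0.58, 0.19] pointing down, gripper open.
Joint ranges: [-176.69, 176.69], [-43.24, 126.21], [12.49, 139.97], [-82, 262], [0, 151.66], [-163.58, 163.58]. Speed limits (degrees/s): [159.86, 159.86, 180, 180, 180, 180].

## Interface

Orientations are given as a 3x3 rotation matrix whose columns are the frame's x, y, z axes.
In Python, from rig import bot gives the robot as it stands.
- The arm moves only by the tool step_hand, called after "Call:" as name(argument=value, ...), one argument or row to a line, values as JSON. Schema: {"type":"object","properties":{"motion":{"type":"array","items":{"type":"object","properties":{"pos":{"type":"array","items":{"type":"number"},"minItems":3,"maxItems":3},"r":{"type":"array","items":{"type":"number"},"minItems":3,"maxItems":3},"jaw":{"type":"number"}},"additionalProperties":false,"required":["jaw"]},"minItems":1,"maxItems":20},"only":{"type":"string"},"quiet":{"type":"boolean"},"lines":{"type":"string"}},"required":["motion"],"additionalProperties":false}. motion is a list of rows, 1 to 20 of them, each an object with the fields pos (a list: dx, dy, dz in m), r (a list: a rotation vector rx, ry, rz in degrees), jaw (the opening from 0.0 (shut) to 1.0 (fully open)); a field left out counts as zero (the opening has to be given); each row is the pose to reach, as a shift and turn from the pose commanded when the call began, along the tool's axes at that moment; what a row does not reach only later rows make up. A row lasts 1/10 s, in which the tool goes at most 0.05 m and 8.59 degrees, less where a joint would pass 70% of its speed; a pose out of reach is approached as far as the arm can. The fingers move at their own pace and stop on an object; the grip force is fixed at half the most. Time passes only in rows, so rows that do not move let the fingers close. The tool returns the time, the measured TCP pose, the force, the opening and the grip force at its end. only (a regular expression) keeps the lines of the reply that match it, lines (a string "A,B") keeps lines A to B, and quiet returns only ok. Input that does not fit is refused with a message, and nothing moves.
- bot.read_state(): the state, without advancing time (a new reading comes with each control period).
- bot.capture(name): name is "scene" or "top" or "wrist"; returns a dict with "color" (400x640x3 uint8, red, green, blue), "K" (3x3 intrinsics, pixels), "view" (4x4, takes a point from world to camera coordinates); the wrist camera has in their place "mount" (4x4, takes a point from camera to tool coordinates, whose origin is the TCP and whose axes are the flange's). Camera axes: x right, y up, looking along -z (the intrinsics and any distortion apply to the point x, -y, -z); pixel columns grow to the right and rows downward; lengths in m; the calibration is good to about 2 mm. A picture is of the moment at which its call begins: read the wrist's pose just before it. There is no depth.
- bot.hand_in(): hands the job in; it is judged then, once.
The state is a dict: "time_s": time; "joint_positions": joint angles; "qvel": joint speeds; "tau": joint torques, N m; "position": TCP position; "tcp_rot": TCP orientation; "force": force on the tool from outside, world axes, zero at the start; "moment": the same for the moment, N m; "opening": opening from 0.0 (shut) to 1.0 (fully open); "grasp_force": force on a finger pad.
Only numpy, scipy, OpenCV 4.12 (cv2) and the standard library are available. Lean on these libraries where they do the work, as an engineer would, in place of code of your own. Each camera call takes 0.05 s, during which the arm holds its last target. There are 200 camera calls.

## Task

Restock the row of fuel-filter cartons (white with a red front) in the middle lane of the wire-backed rack, oldest first out: first pull the two cartons already there forward until the row is closed up against the front lip, then take the new carton out of the delivery case and stand it behind them in the same lane, upright and square, red front facing the front of the rack like the others. Set the new carton down rather than dropping it, do not knock any carton over, and leave the tins, the jar and the blue carton as they are.

Things in the scene. Friction and masses are not known exactly. Their poses are not given: they have to be found in the camera images.
- rack: Stock rack, white steel tray with wire back, fixed to the bench (left or right; the case on the other hand), 206 deep (x) x 278 wide (y). Origin: centre of its underside, on the bench. Own -x: front. Deck 40 mm up, from x = -99 (front lip, 18 mm high) to x = +99 (wire back, to 138 above the deck). Lanes along x at y = -90, 0, +90; wires between them reach 33 mm above the deck, end panels 53.
- lane (a point): Middle of the rack's middle lane, on the deck: 40 mm straight above the rack's origin, axes as the rack's. The lane is 85 mm wide between its wires and 198 mm long. Three filter cartons fill it with 18 mm to spare in all, so nothing fits in front of or behind the last one: there it can be held only by its two side faces (rack +y and -y).
- old_front: Older filter carton standing in the middle lane of the rack, the one nearer the front. White carton 60 x 60 x 130 mm high, red panel on its front face (own -x), a 14 mm red strip on the top along that same front edge, about 0.32 kg (varies). Origin: centre of its underside, z up. It starts 43 to 69 mm short of the front lip.
- old_rear: Older filter carton of the same make and size, close behind old_front (gap 6 to 18 mm), nearly at the wire back. Origin: centre of its underside, own -x is the red front. Gripped by its sides near the top, raised 3 to 5 mm and drawn to the front it pushes old_front before it; dragged from the top with its weight on the deck it digs in and jams.
- new_carton: The new filter carton, same make and size: 60 x 60 x 130 mm high, about 0.32 kg (varies), red panel on its front (own -x), red strip on the top along that edge. Stands upright in one of the two files of the delivery case, front towards the case's -x end; its top, 134 mm above the bench, is 2 mm below the rim. Origin: centre of its underside, z up.
- new_label (a point): Centre of the red front panel of the new carton: 30 mm to own -x of its axis, 65 mm above its underside.
- case: Open corrugated delivery case, fixed, 208 long (x) x 148 wide (y) x 136 mm high, walls and floor 4 mm, flaps folded down outside (out 18 mm). Origin: centre of its underside. A partition along x (130 high) makes two files 68 wide, 200 long, at y = -36 and +36. A carton there has about 4 mm at its sides but 50 mm or more before and behind it: fingers fit only at its front and back faces.
- blue_carton: Bystander: blue carton of another product, 60 x 60 x 110 mm high, in the other file of the case. Origin: centre of its underside.
- tin_a: Bystander: yellow-labelled tin, 58 mm diameter, 72 mm high, front of the rack's lane at y = -90 mm. Origin: centre of its underside.
- tin_b: Bystander: the same kind of tin, behind tin_a. Origin: centre of its underside.
- jar: Bystander: jar with a blue label and black cap, 58 mm diameter, 75 mm high, in the rack's lane at y = +90 mm. Origin: centre of its underside.

How it is judged:
By the outcome, as a careful person would: the job done as asked, in the order asked, and still so for the second after the job is handed in, with the robot touching nothing.
It also fails if it takes over 72 s, if anything falls off the work surface, if the arm or the gripper's body presses on something with over 40 N, if the wrist force passes 120 N, or if a joint passes its speed limit or range.

## Working session

There is one attempt and no reset: what is moved stays moved. The work goes in short steps, Python scripts to look and compute and a tool call to move; the robot and the scene stay as the last step left them, time stands still between calls to the robot, and variables do not carry over. Pictures are saved under pics/ and viewed, at most 11 in all, crops included, and the job is handed in when it is done.

```bash
ls; mkdir -p pics
```

Run:
```python
from rig import bot
import cv2,numpy as np
s=bot.read_state();print(s)
for n in("scene","top"):
    c=bot.capture(n);cv2.imwrite(f"pics/{n}0.png",c["color"][:,:,::-1]);print(n,c["K"],c["view"],[k for k in c])
```

```text
pics
rig.py
{'time_s': 0.0, 'joint_positions': array([ 5.78398935e+01,  3.02770256e+01,  8.21575691e+01, -2.93561543e-04,
        6.76874843e+01, -1.02288966e+01]), 'qvel': array([-0.05136389,  0.02137838,  0.00414014, -0.01881364,  0.04752788,
       -0.01745927]), 'tau': array([-1.61853964e-04, -4.40037632e+01, -1.76592493e+01,  6.32674713e-02,
        5.81607269e-02, -1.83167340e-04]), 'position': array([0.23298916, 0.57908356, 0.18868594]), 'tcp_rot': array([[-9.27633461e-01,  3.73490141e-01, -1.13011984e-03],
       [ 3.73491664e-01,  9.27631777e-01, -1.80627896e-03],
       [ 3.73707688e-04, -2.09765514e-03, -9.99997730e-01]]), 'force': array([-0.5174526 ,  0.26962429,  0.76703275]), 'moment': array([-0.0679718 ,  0.01591034,  0.02769714]), 'grasp_force': 0.0, 'opening': 1.0012835905687754}
scene [[428.7562182    0.         316.43512828]
 [  0.         428.7562182  200.21312488]
 [  0.           0.           1.        ]] [[ 0.81493269  0.57937596  0.01442957 -0.42728165]
 [-0.42626752  0.58233474  0.69222992  0.15320217]
 [ 0.39265853 -0.57027164  0.72153277 -1.43548014]
 [ 0.          0.          0.          1.        ]] ['color', 'K', 'view']
top [[367.64863717   0.         319.27434884]
 [  0.         367.64863717 200.82185332]
 [  0.           0.           1.        ]] [[ 0.00372183 -0.99983217 -0.01793835 -0.00680764]
 [ 0.9968919   0.00229804  0.07874811 -0.53244181]
 [-0.07869367 -0.01817568  0.99673314 -1.08038723]
 [ 0.          0.          0.          1.        ]] ['color', 'K', 'view']
```

View pics/scene0.png

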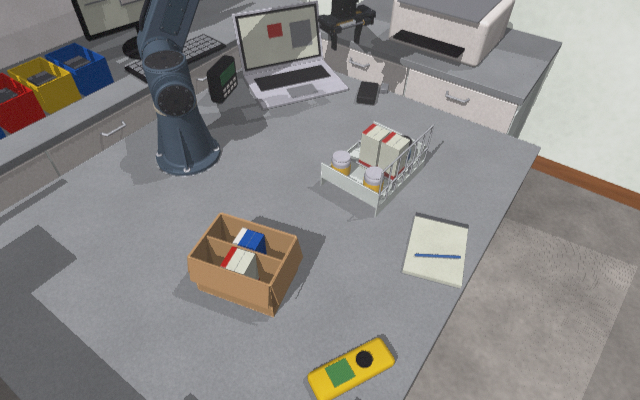

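View pics/top0.png

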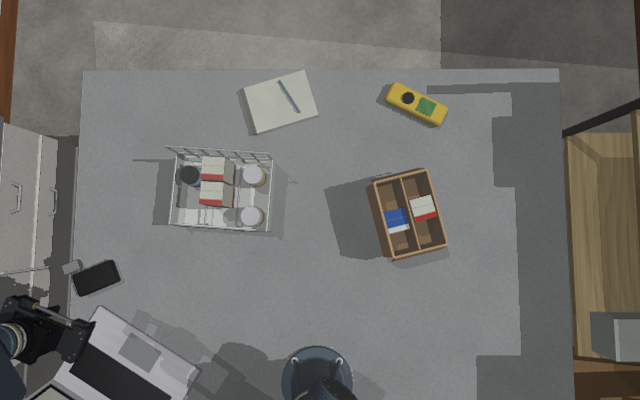

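The scene view shows the case near (245,260) and the rack near (380,165). In the top view the rack is at (220,190), with carton strips at about (211,178) and (211,201). The case is at (410,213), with the new carton's strip at about (425,216). The rack is on the left (+y) and the red fronts face the robot. Next I'll enlarge both areas.

Run:
```python
import cv2,numpy as np
t=cv2.imread("pics/top0.png");s=cv2.imread("pics/scene0.png")
f=lambda im,x,y,w,h,k:cv2.resize(im[y:y+h,x:x+w],None,fx=k,fy=k,interpolation=cv2.INTER_CUBIC)
a=f(t,160,140,120,100,3.3);b=f(t,360,160,100,110,3.3)
c=f(s,310,110,133,110,3);d=f(s,180,205,130,110,3)
P=np.zeros((600,800,3),np.uint8)
a=cv2.resize(a,(400,300));P[:300,:400]=f(t,160,140,133,100,3)[:300,:399].repeat(1,0) if 0 else a
P[:300,400:]=f(t,345,165,133,100,3.0077)[:300,:400]
P[300:,:400]=f(s,310,110,133,100,3.0077)[:300,:400]
P[300:,400:]=f(s,180,210,133,100,3.0077)[:300,:400]
P[:300,:400]=f(t,155,140,133,100,3.0077)[:300,:400]
cv2.imwrite("pics/crops.png",P)
```

```text
(no output)
```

View pics/crops.png

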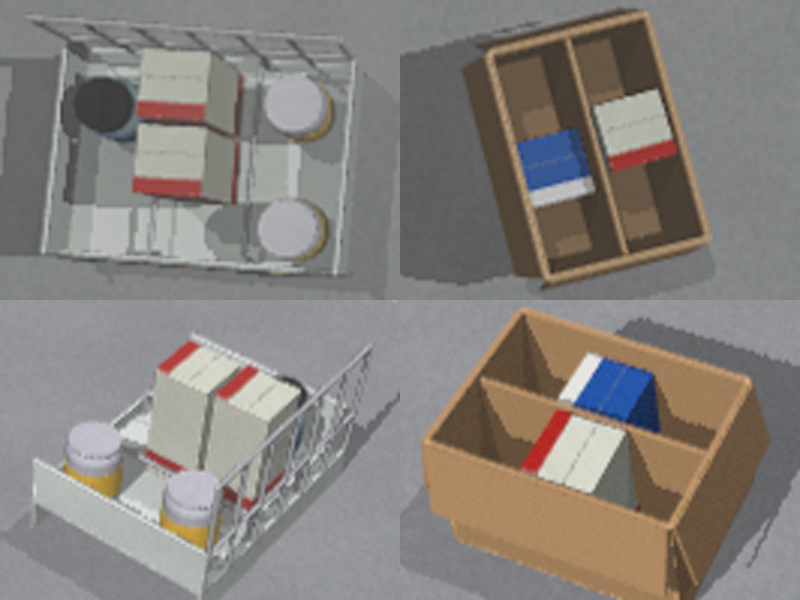

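The crops (3x, starting at (155,140) and (345,165) in top, (310,110) and (180,210) in scene) show both old cartons standing in the middle lane, with a gap to the front lip. The new carton is in the case's -y file, red strip facing the robot. I'll triangulate the hand-read top corners.

Create h.py:
```python
import numpy as np,cv2
from rig import bot
def ray(c,uv,st=None):
    uv=np.atleast_2d(uv).astype(float);K=c["K"]
    d=np.c_[(uv[:,0]-K[0,2])/K[0,0],-(uv[:,1]-K[1,2])/K[1,1],-np.ones(len(uv))]
    if "mount" in c:
        T=np.eye(4);T[:3,:3]=st["tcp_rot"];T[:3,3]=st["position"];M=T@c["mount"]
    else: M=np.linalg.inv(c["view"])
    return M[:3,3],d@M[:3,:3].T
def plane(c,uv,z,st=None):
    o,d=ray(c,uv,st);return o+d*((z-o[2])/d[:,2])[:,None]
def tri(r1,r2):
    out=[]
    for a,b in zip(r1[1],r2[1]):
        k=np.linalg.lstsq(np.c_[a,-b],r2[0]-r1[0],rcond=None)[0]
        p,q=r1[0]+a*k[0],r2[0]+b*k[1];out.append([*(p+q)/2,np.linalg.norm(p-q)])
    return np.array(out)
def wrist():
    s=bot.read_state();c=bot.capture("wrist");return c,s
```

Run:
```python
from h import *
np.set_printoptions(precision=4,suppress=True)
t=bot.capture("top");s=bot.capture("scene")
k=3.0077
T=lambda p,o:np.array(p)/k+o
# order: front(-x)left(+y), front right, back right, back left
of=tri(ray(t,T([(134,190),(203,194),(209,128),(139,126)],(155,140))),ray(s,T([(158,371),(207,388),(240,363),(193,341)],(310,10))))
orr=tri(ray(t,T([(137,117),(205,121),(211,52),(142,48)],(155,140))),ray(s,T([(216,392),(270,413),(299,388),(245,366)],(310,10))))
n=tri(ray(t,T([(214,170),(277,154),(261,89),(195,103)],(345,165))),ray(s,T([(124,170),(198,182),(229,128),(153,111)],(180,210))))
print(of,of.mean(0),orr,orr.mean(0),n,n.mean(0),sep="\n")
w,st=wrist();print({a:b for a,b in w.items() if a!="color"})
cv2.imwrite("pics/w0.png",w["color"][:,:,::-1])
```

```text
[[0.5021 0.3028 0.1354 0.0369]
 [0.5318 0.266  0.141  0.0468]
 [0.5783 0.2404 0.2079 0.0365]
 [0.5499 0.2742 0.2106 0.0367]]
[0.5406 0.2708 0.1737 0.0392]
[[0.5682 0.3014 0.1404 0.0341]
 [0.5994 0.2669 0.1403 0.0503]
 [0.6413 0.239  0.2086 0.0333]
 [0.6117 0.2698 0.2138 0.0441]]
[0.6051 0.2693 0.1758 0.0404]
[[ 0.4615 -0.2887  0.0747  0.0246]
 [ 0.5065 -0.3063  0.1199  0.0588]
 [ 0.5459 -0.2829  0.1906  0.0275]
 [ 0.5065 -0.2636  0.1624  0.056 ]]
[ 0.5051 -0.2854  0.1369  0.0417]
{'K': array([[307.9015,   0.    , 315.0953],
       [  0.    , 307.9015, 195.9411],
       [  0.    ,   0.    ,   1.    ]]), 'mount': array([[ 0.0014,  0.9643,  0.2649,  0.0718],
       [ 1.    , -0.0014, -0.0004, -0.001 ],
       [-0.    ,  0.2649, -0.9643, -0.1943],
       [ 0.    ,  0.    ,  0.    ,  1.    ]])}
```

Run:
```python
from h import *
np.set_printoptions(precision=4,suppress=True)
t=bot.capture("top");s=bot.capture("scene")
k=3.0077
T=lambda p,o:np.array(p)/k+o
def rep(n,q):
    v=(q[2]+q[3]-q[0]-q[1])[:2];u=(q[0]+q[3]-q[1]-q[2])[:2]
    print(n,q,q.mean(0),"yaw",np.degrees(np.arctan2(v[1],v[0])),np.degrees(np.arctan2(-u[0],u[1])),"size",np.hypot(*v)/2,np.hypot(*u)/2)
rep("of",tri(ray(t,T([(134,190),(203,194),(209,128),(139,126)],(155,140))),ray(s,T([(193,41),(158,71),(207,88),(240,63)],(310,110)))))
rep("or",tri(ray(t,T([(137,117),(205,121),(211,52),(142,48)],(155,140))),ray(s,T([(245,66),(216,92),(270,113),(299,88)],(310,110)))))
rep("new",tri(ray(t,T([(214,170),(277,154),(261,89),(195,103)],(345,165))),ray(s,T([(153,111),(124,170),(198,182),(229,128)],(180,210)))))
```

```text
of [[0.515  0.3046 0.1704 0.0031]
 [0.5114 0.2447 0.1686 0.002 ]
 [0.568  0.2384 0.1781 0.0026]
 [0.5704 0.3016 0.1701 0.0019]] [0.5412 0.2723 0.1718 0.0024] yaw -4.743216379185233 -2.8208951404257823 size 0.05615003815592083 0.06163819809940377
or [[0.5771 0.3029 0.1692 0.0012]
 [0.575  0.2436 0.1732 0.0033]
 [0.6342 0.238  0.1799 0.0034]
 [0.6372 0.299  0.1727 0.0014]] [0.6059 0.2709 0.1737 0.0023] yaw -4.562205856014291 -2.4279795034434306 size 0.05981550355742227 0.06017212724142145
new [[ 0.4677 -0.2667  0.1332  0.0031]
 [ 0.4845 -0.321   0.1309  0.0033]
 [ 0.5424 -0.3033  0.1438  0.0063]
 [ 0.528  -0.2484  0.1389  0.0003]] [ 0.5057 -0.2849  0.1367  0.0033] yaw 16.940711792640702 15.87380537694596 size 0.06177449343263553 0.05675827091007041
```

Triangulated tops are about 0.172 m for the rack cartons and about 0.136 m for the new one, which agrees with the text. Next I'll hover over the rack for a wrist view.

Call:
step_hand(
  motion=[
    {"pos":[0,0,-0.04],"jaw":1},
    {"pos":[0,0,-0.08],"jaw":1},
    {"pos":[-0.03,-0.01,-0.11],"r":[0,0,-4],"jaw":1},
    {"pos":[-0.07,-0.03,-0.11],"r":[0,0,-8],"jaw":1},
    {"pos":[-0.115,-0.045,-0.11],"r":[0,0,-12],"jaw":1},
    {"pos":[-0.16,-0.06,-0.11],"r":[0,0,-16],"jaw":1},
    {"pos":[-0.205,-0.08,-0.11],"r":[0,0,-18.4],"jaw":1},
    {"pos":[-0.25,-0.095,-0.11],"r":[0,0,-18.4],"jaw":1},
    {"pos":[-0.295,-0.115,-0.11],"r":[0,0,-18.4],"jaw":1},
    {"pos":[-0.34,-0.13,-0.11],"r":[0,0,-18.4],"jaw":1},
    {"pos":[-0.38,-0.15,-0.11],"r":[0,0,-18.4],"jaw":1},
    {"pos":[-0.4184,-0.1636,-0.11],"r":[0,0,-18.4],"jaw":1},
    {"pos":[-0.4184,-0.1636,-0.11],"r":[0,0,-18.4],"jaw":1},
    {"pos":[-0.4184,-0.1636,-0.11],"r":[0,0,-18.4],"jaw":1},
    {"pos":[-0.4184,-0.1636,-0.11],"r":[0,0,-18.4],"jaw":1},
  ],
)

```text
time_s: 1.85
position: [0.5595, 0.2723, 0.2995]
tcp_rot: [[-0.998, 0.061, -0.001], [0.061, 0.998, 0.0], [0.001, 0.0, -1.0]]
force: [-0.6, -0.4, 0.4]
opening: 0.999
grasp_force: 0.0
```

Run:
```python
from h import *
import pickle
w,s=wrist();pickle.dump((w,s),open("w1.pkl","wb"));print(s["position"],s["tcp_rot"].round(3))
cv2.imwrite("pics/w1.png",w["color"][:,:,::-1])
```

```text
[0.55947875 0.27234595 0.29948685] [[-0.998  0.061 -0.001]
 [ 0.061  0.998  0.   ]
 [ 0.001  0.    -1.   ]]
```

View pics/w1.png

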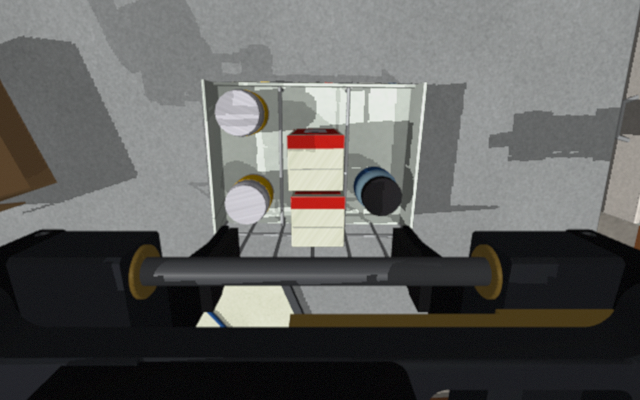

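The wrist view looks down the lane with the front lip at the top (row 83). Old_front's top spans rows 136-191 at cols 289-343, and old_rear's spans rows 195-246 at cols 291-343. Both look square in the lane. I'll measure them by mask.

Run:
```python
from h import *
import pickle
np.set_printoptions(precision=4,suppress=True)
w,s=pickle.load(open("w1.pkl","rb"));im=w["color"].astype(int)
r,g,b=im[...,0],im[...,1],im[...,2]
red=((r>150)&(g<80)&(b<80)).astype(np.uint8);red[:,:270]=0;red[:,370:]=0
n,l,st,ce=cv2.connectedComponentsWithStats(red)
for i in range(1,n):
    if st[i,4]>100:
        p=np.argwhere(l==i)[:,::-1];R=cv2.minAreaRect(p.astype(np.float32));print(st[i],ce[i],R);q=cv2.boxPoints(R);print(plane(w,q,.170,s))
for c in (300,316,332): print(c,[(y,*im[y,c]) for y in list(range(76,92))+list(range(128,150,2))+list(range(184,212,2))+list(range(238,252,2))][::1][:0])
for c in(300,330):
    print(c,"lum",im[76:92,c].sum(1)//3, "rear",im[238,c].sum()//3,im[240:250,c].sum(1)//3,"mid",im[184:198,c].sum(1)//3, 'fr',im[126:140,c].sum(1)//3)
for y in(160,180,225,240): print(y,im[y,284:296].sum(1)//3,im[y,338:350].sum(1)//3)
for y in (100,115,125): print(y,im[y,274:288].sum(1)//3,im[y,340:354].sum(1)//3)
```

```text
[287 135  57  13 701] [315.9786 141.2325] ((314.9999694824219, 140.99998474121094), (55.99999237060547, 11.999998092651367), -0.0)
[[0.5214 0.2442 0.17  ]
 [0.5091 0.2453 0.17  ]
 [0.5125 0.3031 0.17  ]
 [0.5249 0.3027 0.17  ]]
[291 197  54  12 605] [317.3636 202.1091] ((317.5, 202.5), (11.0, 53.0), 90.0)
[[0.5757 0.2441 0.17  ]
 [0.5792 0.3018 0.17  ]
 [0.5917 0.3014 0.17  ]
 [0.5883 0.2431 0.17  ]]
300 []
316 []
332 []
300 lum [129 127 127 125 125 117 121 192 228 198 137 138 160 162 160 157] rear 216 [219 220 219 219 218 218 189 155 148 146] mid [217 216 215 215 215 218 165  73  30  40  69  84 108 108] fr [125 124  95  51  28  28  29  38  69  81  72  69  68  69]
330 lum [125 127 128 128 125 124 127 187 224 222 164 184 228 229 229 230] rear 219 [218 215 214 213 213 215 185 154 154 152] mid [213 213 212 212 212 212 157  62  24  37  70  84 105 103] fr [123 122  93  43  25  28  27  41  71  90  84  83  82  83]
160 [195 199 198 206 214 211 208 207 208 210 212 213] [216 217 220 221 207 152  95 109 121 117 116 121]
180 [122 124 123 136 180 217 220 218 216 215 216 218] [216 216 215 215 193 131 102 120 120 113 121 121]
225 [ 76 117 149 150 149 146 141 169 210 213 215 215] [218 217 217 220 218 190 127 122 144 145 147 152]
240 [149 145 144 149 151 149 145 184 219 217 214 217] [215 214 213 212 203 164  96  63  67 101 138 150]
100 [128 127 126 114  94  94  95  92 119 141 142 142 143 141] [216 228 227 229 229 229 213 188 188 156 184 228 229 228]
115 [124 125 127 126 113  95  95  90 105 125 125 125 125 125] [225 226 226 227 226 208 185 194 166 156 207 229 228 227]
125 [125 126 125 124 112  94  96  93 106 125 127 124 124 124] [159 161 159 157 157 148 147 151 126 134 155 156 157 155]
```

Run:
```python
from h import *
import pickle
np.set_printoptions(precision=4,suppress=True)
w,s=pickle.load(open("w1.pkl","rb"))
for n,z,q in [("of edges F B L R",.17,[(315,134),(315,190),(287.6,180),(342.7,180)]),("or F B L R",.17,[(317,194.7),(317,246.2),(291,240),(343.2,230)]),("lip",.058,[(300,84.5),(330,84.5)]),("wires y L L R R",.073,[(280.7,100),(280.9,125),(348,100),(348.3,125)])]:
    P=plane(w,q,z,s);print(n,P)
    a=np.radians(-3.5);u=np.array([np.cos(a),np.sin(a)]);v=np.array([-np.sin(a),np.cos(a)]);print(" along",P[:,:2]@u," across",P[:,:2]@v)
```

```text
of edges F B L R [[0.5098 0.2743 0.17  ]
 [0.5694 0.2707 0.17  ]
 [0.5566 0.2419 0.17  ]
 [0.5601 0.3011 0.17  ]]
 along [0.4921 0.5518 0.5408 0.5407]  across [0.3049 0.305  0.2755 0.3347]
or F B L R [[0.5748 0.2726 0.17  ]
 [0.6356 0.269  0.17  ]
 [0.6262 0.24   0.17  ]
 [0.6176 0.2996 0.17  ]]
 along [0.5571 0.618  0.6104 0.5982]  across [0.3071 0.3073 0.2778 0.3367]
lip [[0.4515 0.2577 0.058 ]
 [0.4538 0.2977 0.058 ]]
 along [0.4349 0.4348]  across [0.2848 0.3248]
wires y L L R R [[0.4702 0.2318 0.073 ]
 [0.502  0.2292 0.073 ]
 [0.4755 0.3195 0.073 ]
 [0.5073 0.3189 0.073 ]]
 along [0.4552 0.4871 0.4551 0.4869]  across [0.26   0.2594 0.3479 0.3493]
```

Old_front has about 56 mm to go to the lip, and the gap between the cartons is about 6 mm. I'll grip old_rear by its sides.

Call:
step_hand(
  motion=[
    {"pos":[-0.046,0.001,0],"jaw":1},
    {"pos":[-0.046,0.001,0.04],"jaw":1},
    {"pos":[-0.046,0.001,0.08],"jaw":1},
    {"pos":[-0.046,0.001,0.11],"jaw":1},
    {"pos":[-0.046,0.001,0.14],"jaw":1},
    {"pos":[-0.046,0.001,0.16],"jaw":1},
    {"pos":[-0.046,0.001,0.17],"jaw":1},
    {"pos":[-0.046,0.001,0.17],"jaw":1},
    {"pos":[-0.046,0.001,0.17],"jaw":0.6},
    {"pos":[-0.046,0.001,0.17],"jaw":0.5},
    {"pos":[-0.046,0.001,0.17],"jaw":0.5},
    {"pos":[-0.046,0.001,0.17],"jaw":0.5},
    {"pos":[-0.046,0.001,0.17],"jaw":0.5},
    {"pos":[-0.046,0.001,0.17],"jaw":0.5},
    {"pos":[-0.046,0.001,0.17],"jaw":0.5},
  ],
)

```text
time_s: 3.4
position: [0.607, 0.2703, 0.1306]
tcp_rot: [[-0.998, 0.062, 0.002], [0.062, 0.998, 0.001], [-0.002, 0.001, -1.0]]
force: [-0.2, 1.4, 3.9]
opening: 0.687
grasp_force: 30.0
```

Call:
step_hand(
  motion=[
    {"pos":[0,0,-0.002],"jaw":0.5},
    {"pos":[0,0,-0.004],"jaw":0.5},
    {"pos":[0,0,-0.005],"jaw":0.5},
    {"pos":[0,0,-0.005],"jaw":0.5},
  ],
)

```text
time_s: 3.8
position: [0.6059, 0.2696, 0.134]
tcp_rot: [[-0.998, 0.062, -0.001], [0.062, 0.998, -0.001], [0.001, -0.001, -1.0]]
force: [-0.2, 0.3, -3.3]
opening: 0.684
grasp_force: 30.0
```

Call:
step_hand(
  motion=[
    {"pos":[0.004,0,0],"jaw":0.5},
    {"pos":[0.008,0,0],"jaw":0.5},
    {"pos":[0.012,0,0],"jaw":0.5},
    {"pos":[0.016,0,0],"jaw":0.5},
    {"pos":[0.02,0,0],"jaw":0.5},
    {"pos":[0.024,0,0],"jaw":0.5},
    {"pos":[0.028,0,0],"jaw":0.5},
    {"pos":[0.032,0,0],"jaw":0.5},
    {"pos":[0.036,0,0],"jaw":0.5},
    {"pos":[0.04,0,0],"jaw":0.5},
    {"pos":[0.044,0,0],"jaw":0.5},
    {"pos":[0.048,0,0],"jaw":0.5},
    {"pos":[0.051,0,0],"jaw":0.5},
    {"pos":[0.051,0,0],"jaw":0.5},
  ],
)

```text
time_s: 5.2
position: [0.5544, 0.2731, 0.1345]
tcp_rot: [[-0.998, 0.061, -0.002], [0.061, 0.998, -0.0], [0.002, -0.0, -1.0]]
force: [0.6, 0.0, -4.0]
opening: 0.686
grasp_force: 30.0
```

Run:
```python
from h import *
import pickle
w,s=wrist();pickle.dump((w,s),open("w2.pkl","wb"))
cv2.imwrite("pics/w2.png",w["color"][:,:,::-1])
```

```text
(no output)
```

View pics/w2.png

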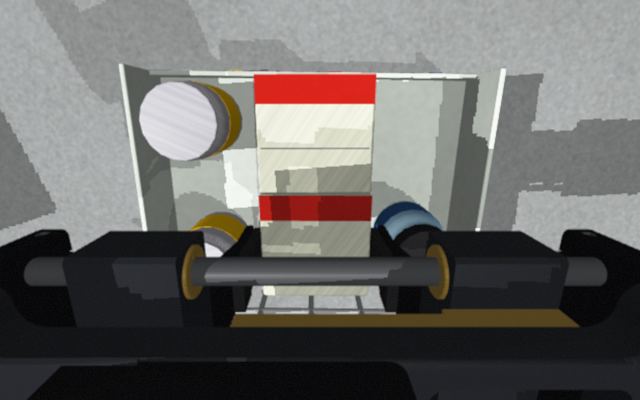

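Old_front (top at rows 74-193) is upright and moving ahead of old_rear, whose strip is at row 207, and the two are touching. I'll creep the last stretch while watching the force.

Call:
step_hand(
  motion=[
    {"pos":[0.0015,0,0],"jaw":0.5},
    {"pos":[0.003,0,0],"jaw":0.5},
    {"pos":[0.0045,0,0],"jaw":0.5},
    {"pos":[0.006,0,0],"jaw":0.5},
    {"pos":[0.006,0,0],"jaw":0.5},
  ],
)

```text
time_s: 5.75
position: [0.5489, 0.2735, 0.1345]
tcp_rot: [[-0.998, 0.062, -0.001], [0.062, 0.998, 0.0], [0.001, 0.0, -1.0]]
force: [1.3, -0.5, -3.7]
opening: 0.683
grasp_force: 30.0
```

Call:
step_hand(
  motion=[
    {"pos":[0.0005,0,0],"jaw":0.5},
    {"pos":[0.001,0,0],"jaw":0.5},
    {"pos":[0.001,0,0],"jaw":0.5},
  ],
)

```text
time_s: 6.05
position: [0.5486, 0.2735, 0.1347]
tcp_rot: [[-0.998, 0.062, 0.0], [0.062, 0.998, 0.0], [-0.0, 0.0, -1.0]]
force: [3.2, 0.1, -2.5]
opening: 0.684
grasp_force: 30.0
```

Call:
step_hand(
  motion=[
    {"pos":[0.0005,0,0],"jaw":0.5},
    {"pos":[0.001,0,0],"jaw":0.5},
    {"pos":[0.001,0,0],"jaw":0.5},
  ],
)

```text
time_s: 6.35
position: [0.5476, 0.2735, 0.1348]
tcp_rot: [[-0.998, 0.062, 0.0], [0.062, 0.998, 0.0], [-0.0, 0.0, -1.0]]
force: [2.2, -0.7, -2.2]
opening: 0.68
grasp_force: 30.0
```

Call:
step_hand(
  motion=[
    {"pos":[0.0005,0,0],"jaw":0.5},
    {"pos":[0.001,0,0],"jaw":0.5},
    {"pos":[0.001,0,0],"jaw":0.5},
  ],
)

```text
time_s: 6.65
position: [0.5463, 0.2736, 0.1346]
tcp_rot: [[-0.998, 0.062, -0.0], [0.062, 0.998, 0.0], [0.0, -0.0, -1.0]]
force: [2.8, -0.8, -2.9]
opening: 0.681
grasp_force: 30.0
```

Call:
step_hand(
  motion=[
    {"pos":[0.0005,0,0],"jaw":0.5},
    {"pos":[0.001,0,0],"jaw":0.5},
    {"pos":[0.001,0,0],"jaw":0.5},
  ],
)

```text
time_s: 6.95
position: [0.5458, 0.2736, 0.1349]
tcp_rot: [[-0.998, 0.062, 0.001], [0.062, 0.998, 0.0], [-0.001, 0.0, -1.0]]
force: [3.4, -0.4, -1.8]
opening: 0.687
grasp_force: 30.0
```

Call:
step_hand(
  motion=[
    {"pos":[0.0005,0,0],"jaw":0.5},
    {"pos":[0.001,0,0],"jaw":0.5},
    {"pos":[0.001,0,0],"jaw":0.5},
  ],
)

```text
time_s: 7.25
position: [0.5436, 0.2737, 0.1343]
tcp_rot: [[-0.998, 0.062, -0.002], [0.062, 0.998, -0.0], [0.002, -0.0, -1.0]]
force: [2.2, -0.1, -3.0]
opening: 0.681
grasp_force: 30.0
```

Call:
step_hand(
  motion=[
    {"pos":[0.0005,0,0],"jaw":0.5},
    {"pos":[0.001,0,0],"jaw":0.5},
    {"pos":[0.001,0,0],"jaw":0.5},
  ],
)

```text
time_s: 7.55
position: [0.5432, 0.2737, 0.1345]
tcp_rot: [[-0.998, 0.062, -0.001], [0.062, 0.998, -0.0], [0.001, -0.0, -1.0]]
force: [2.2, 0.4, -3.6]
opening: 0.683
grasp_force: 30.0
```

Call:
step_hand(
  motion=[
    {"pos":[0.001,0,0],"jaw":0.5},
    {"pos":[0.002,0,0],"jaw":0.5},
    {"pos":[0.002,0,0],"jaw":0.5},
  ],
)

```text
time_s: 7.85
position: [0.5423, 0.2738, 0.1351]
tcp_rot: [[-0.998, 0.061, 0.002], [0.061, 0.998, -0.0], [-0.002, 0.0, -1.0]]
force: [3.9, -1.0, -1.1]
opening: 0.682
grasp_force: 30.0
```

Call:
step_hand(
  motion=[
    {"pos":[0.001,0,0],"jaw":0.5},
    {"pos":[0.002,0,0],"jaw":0.5},
    {"pos":[0.002,0,0],"jaw":0.5},
  ],
)

```text
time_s: 8.15
position: [0.541, 0.274, 0.1353]
tcp_rot: [[-0.998, 0.062, 0.003], [0.062, 0.998, 0.0], [-0.003, 0.001, -1.0]]
force: [5.1, -1.2, -1.2]
opening: 0.685
grasp_force: 30.0
```

Call:
step_hand(
  motion=[
    {"pos":[0.001,0,0],"jaw":0.5},
    {"pos":[0.002,0,0],"jaw":0.5},
    {"pos":[0.002,0,0],"jaw":0.5},
  ],
)

```text
time_s: 8.45
position: [0.5394, 0.2743, 0.1356]
tcp_rot: [[-0.998, 0.062, 0.004], [0.062, 0.998, 0.001], [-0.004, 0.001, -1.0]]
force: [5.5, -1.4, -1.3]
opening: 0.682
grasp_force: 30.0
```

Run:
```python
from h import *
t=bot.capture("scene")["color"][:,:,::-1];w,s=wrist();print(s["position"],s["force"])
a=cv2.resize(t[105:205,315:415],(400,400),interpolation=cv2.INTER_CUBIC)
b=cv2.resize(w["color"][40:240,220:420,::-1],(400,400),interpolation=cv2.INTER_CUBIC)
cv2.imwrite("pics/c3.png",np.hstack([a,b]))
```

```text
[0.53943114 0.2742999  0.13554261] [ 6.01444662 -0.73648586 -0.23440614]
```

View pics/c3.png

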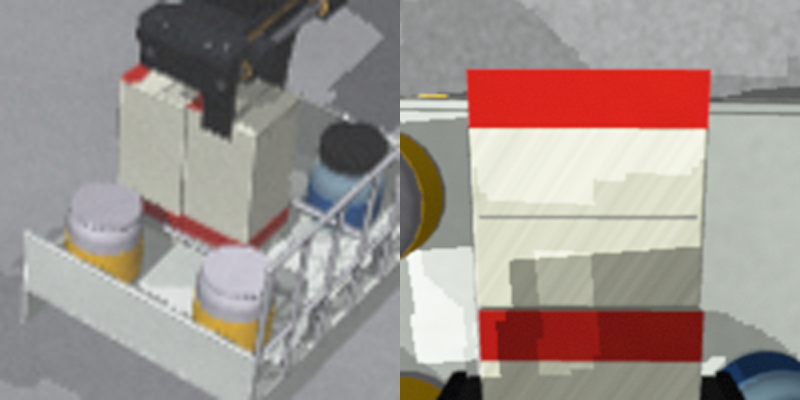

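Run:
```python
from h import *
import pickle
np.set_printoptions(precision=4,suppress=True)
a=np.radians(-3.5);u=np.array([np.cos(a),np.sin(a)]);v=np.array([-np.sin(a),np.cos(a)])
def go(w,s):
    im=w["color"].astype(int)
    print(s["position"],s["force"])
    c=315
    d=np.abs(np.diff(im[:,c],axis=0)).sum(1);rows=[y+.5 for y in range(60,230) if d[y]>90];print(rows)
    if rows:
        P=plane(w,[(c,y) for y in rows],.17,s);print("along",P[:,:2]@u)
    for cc in(235,400):
        L=im[60:130,cc].sum(1)//3;print(cc,60+np.argmax(L),L[:40])
go(*pickle.load(open("w1.pkl","rb")));go(*pickle.load(open("w2.pkl","rb")));go(*wrist())
```

```text
[0.5595 0.2723 0.2995] [-0.5867 -0.3719  0.3602]
[82.5, 83.5, 85.5, 87.5, 100.5, 126.5, 127.5, 147.5, 148.5, 189.5, 190.5, 191.5, 207.5, 208.5]
along [0.442  0.4429 0.4448 0.4467 0.459  0.4845 0.4855 0.506  0.507  0.5513
 0.5524 0.5535 0.5717 0.5729]
235 127 [126 123 123 133 141 140 139 143 147 148 145 147 148 149 136 125 126 128
 127 126 125 108 111 123 118  95 108 126 118 117 173 207 207 209 209 207
 203 204 208 212]
400 85 [149 146 145 147 148 148 148 149 147 148 148 148 150 147 149 150 149 150
 150 147 148 151 140 117 179 226 225 169 165 200 204 204 205 205 203 203
 203 203 205 204]
[0.5544 0.2731 0.1345] [ 0.5727  0.042  -4.0439]
[71.5, 73.5, 74.5, 102.5, 103.5, 146.5, 147.5, 148.5, 149.5, 195.5, 220.5]
along [0.4461 0.447  0.4475 0.4604 0.4609 0.482  0.4825 0.483  0.4835 0.508
 0.5222]
235 73 [146 145 148 149 149 147 146 148 149 150 158 198 222 226 226 187 120 117
 192 226 226 225 189 146 142 144 144 144 145 143 145 144 146 145 144 145
 145 145 144 145]
400 75 [173 172 159 144 141 143 146 148 150 151 151 149 146 213 243 245 245 211
 128 118 163 187 188 188 189 189 190 189 190 188 189 186 185 184 182 182
 183 185 184 187]
[0.5395 0.2743 0.1356] [ 5.8529 -1.4116 -0.0205]
[73.5, 74.5, 103.5, 104.5, 147.5, 149.5, 192.5, 193.5, 219.5, 220.5]
along [0.4317 0.4322 0.4457 0.4461 0.4674 0.4684 0.4914 0.4919 0.5068 0.5073]
235 92 [143 145 145 144 144 142 140 141 141 142 145 146 147 147 145 142 143 143
 145 146 144 145 146 147 147 148 152 172 146 126 192 224 226 213 157 158
 211 225 224 189]
400 103 [165 164 161 161 162 163 165 168 171 174 176 176 176 174 175 171 169 166
 151 140 142 146 149 148 120  92  92  94  95 110 108 123 164 183 182 170
 132 153 185 187]
```

Run:
```python
from h import *
import pickle
np.set_printoptions(precision=4,suppress=True)
a=np.radians(-3.5);u=np.array([np.cos(a),np.sin(a)])
w,s=pickle.load(open("w2.pkl","rb"));print(plane(w,[(235,71),(235,75.3),(400,73),(400,77)],.058,s)[:,:2]@u)
w,s=wrist();print(plane(w,[(235,89.7),(235,94),(400,92),(400,95.7)],.058,s)[:,:2]@u)
im=w["color"].astype(int)
for y in(90,120,140,170,182,200,215):
  d=np.abs(np.diff(im[y,230:400],axis=0)).sum(1);print(y,[230+i for i in range(169) if d[i]>90])
```

```text
[0.4326 0.4359 0.434  0.4371]
[0.4325 0.4359 0.4342 0.4372]
90 [253, 374]
120 [254, 255, 371]
140 [241, 242, 255, 256, 370, 372]
170 [274, 371]
182 [274, 275]
200 [258, 259, 370, 371]
215 [258, 259, 260, 370]
```

Call:
step_hand(
  motion=[
    {"jaw":0.5},
    {"jaw":0.5},
    {"jaw":0.5},
  ],
)

```text
time_s: 8.95
position: [0.5395, 0.2743, 0.1356]
tcp_rot: [[-0.998, 0.062, 0.004], [0.062, 0.998, 0.001], [-0.004, 0.001, -1.0]]
force: [5.8, -0.9, -0.4]
opening: 0.683
grasp_force: 30.0
```

The lip's inner face is at about 0.4365 along the lane, but old_front's top edge is at 0.432. So it is against the lip and leaning about 2°. I'll back off to let it settle, then lower.

Call:
step_hand(
  motion=[
    {"pos":[-0.0015,0,0],"jaw":0.5},
    {"pos":[-0.003,0,0],"jaw":0.5},
    {"pos":[-0.0045,0,0],"jaw":0.5},
    {"pos":[-0.006,0,0],"jaw":0.5},
    {"pos":[-0.006,0,0],"jaw":0.5},
    {"pos":[-0.006,0,0],"jaw":0.5},
  ],
)

```text
time_s: 9.55
position: [0.5421, 0.2736, 0.1339]
tcp_rot: [[-0.998, 0.061, -0.003], [0.061, 0.998, -0.001], [0.003, -0.001, -1.0]]
force: [1.0, 1.2, -4.6]
opening: 0.684
grasp_force: 30.0
```

Run:
```python
from h import *
np.set_printoptions(precision=4,suppress=True)
a=np.radians(-3.5);u=np.array([np.cos(a),np.sin(a)])
w,s=wrist();im=w["color"].astype(int);c=300
d=np.abs(np.diff(im[:,c],axis=0)).sum(1);rows=[y+.5 for y in range(60,230) if d[y]>80];print(rows)
print(plane(w,[(c,y) for y in rows],.17,s)[:,:2]@u)
```

```text
[73.5, 74.5, 102.5, 103.5, 104.5, 147.5, 149.5, 170.5, 192.5, 195.5, 219.5, 220.5]
[0.4348 0.4353 0.4482 0.4487 0.4491 0.4702 0.4712 0.4821 0.494  0.4957
 0.5092 0.5098]
```

Call:
step_hand(
  motion=[
    {"pos":[0,0,0.001],"jaw":0.5},
    {"pos":[0,0,0.002],"jaw":0.5},
    {"pos":[0,0,0.003],"jaw":0.5},
    {"pos":[0,0,0.004],"jaw":0.5},
    {"pos":[0,0,0.004],"jaw":0.5},
  ],
)

```text
time_s: 10.1
position: [0.5436, 0.2737, 0.1309]
tcp_rot: [[-0.998, 0.061, 0.0], [0.061, 0.998, -0.0], [-0.0, -0.0, -1.0]]
force: [1.4, -0.6, -1.9]
opening: 0.685
grasp_force: 30.0
```

Call:
step_hand(
  motion=[
    {"pos":[0,0,0.001],"jaw":0.5},
    {"pos":[0,0,0.001],"jaw":0.5},
    {"pos":[0,0,0.001],"jaw":0.5},
  ],
)

```text
time_s: 10.4
position: [0.5445, 0.2738, 0.1306]
tcp_rot: [[-0.998, 0.061, 0.002], [0.061, 0.998, 0.0], [-0.002, 0.0, -1.0]]
force: [1.9, -1.0, 5.0]
opening: 0.686
grasp_force: 30.0
```

Run:
```python
from h import *
np.set_printoptions(precision=4,suppress=True)
a=np.radians(-3.5);u=np.array([np.cos(a),np.sin(a)])
w,s=wrist();im=w["color"].astype(int);c=300
d=np.abs(np.diff(im[:,c],axis=0)).sum(1);rows=[y+.5 for y in range(60,230) if d[y]>80];print(rows)
print(plane(w,[(c,y) for y in rows],.17,s)[:,:2]@u)
```

```text
[72.5, 73.5, 102.5, 103.5, 147.5, 148.5, 149.5, 150.5, 165.5, 166.5, 193.5, 194.5, 195.5, 220.5, 221.5]
[0.437  0.4374 0.4505 0.4509 0.472  0.4725 0.473  0.4735 0.4811 0.4816
 0.4958 0.4963 0.4969 0.5107 0.5113]
```

It's on the deck (about 5 N) with the row closed and old_front at the lip. I'll release, rise and check.

Call:
step_hand(
  motion=[
    {"jaw":0.8},
    {"jaw":1},
    {"jaw":1},
    {"jaw":1},
    {"pos":[0,0,-0.01],"jaw":1},
    {"pos":[0,0,-0.03],"jaw":1},
    {"pos":[0,0,-0.07],"jaw":1},
    {"pos":[0,0,-0.11],"jaw":1},
    {"pos":[0,0,-0.15],"jaw":1},
    {"pos":[0,0,-0.17],"jaw":1},
    {"pos":[0,0,-0.17],"jaw":1},
    {"pos":[0,0,-0.17],"jaw":1},
  ],
)

```text
time_s: 11.65
position: [0.543, 0.2737, 0.2997]
tcp_rot: [[-0.998, 0.062, -0.0], [0.062, 0.998, 0.0], [0.0, 0.0, -1.0]]
force: [-0.6, -0.9, -0.2]
opening: 0.998
grasp_force: 0.0
```

Run:
```python
from h import *
import pickle
np.set_printoptions(precision=4,suppress=True)
a=np.radians(-3.5);u=np.array([np.cos(a),np.sin(a)])
w,s=wrist();pickle.dump((w,s),open("w4.pkl","wb"));im=w["color"].astype(int)
for c in(300,330):
    d=np.abs(np.diff(im[:,c],axis=0)).sum(1);rows=[y+.5 for y in range(70,240) if d[y]>90];print(rows)
    print(plane(w,[(c,y) for y in rows],.17,s)[:,:2]@u)
cv2.imwrite("pics/w4.png",w["color"][40:260,180:460,::-1].repeat(2,0).repeat(2,1))
```

```text
[95.5, 108.5, 109.5, 153.5, 154.5, 155.5, 167.5, 168.5, 208.5, 215.5, 223.5]
[0.4379 0.4504 0.4514 0.4959 0.497  0.498  0.5108 0.5119 0.5566 0.5647
 0.5742]
[93.5, 108.5, 109.5, 153.5, 154.5, 155.5, 167.5, 168.5, 222.5, 223.5, 230.5, 232.5, 233.5]
[0.436  0.4504 0.4514 0.4959 0.497  0.498  0.5108 0.5119 0.573  0.5742
 0.5826 0.585  0.5862]
```

View pics/w4.png

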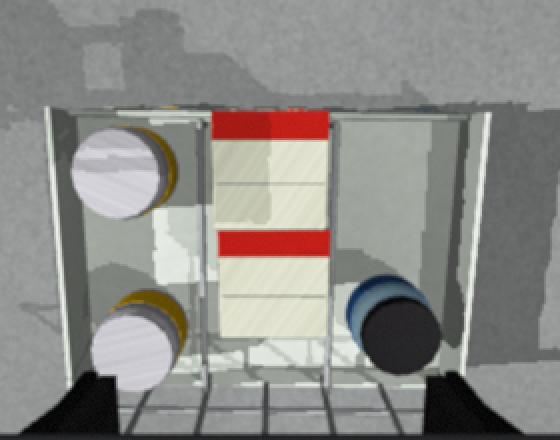

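The row is closed up: tops at rows 95-209 of the wrist image, square, and the neighbours are where they were. Old_rear's back is at about 0.557 along the lane. Next I'll go over to the case and turn for a front/back grasp.

Call:
step_hand(
  motion=[
    {"pos":[0,-0.04,0],"r":[0,0,6],"jaw":1},
    {"pos":[0,-0.085,0],"r":[0,0,12],"jaw":1},
    {"pos":[0,-0.13,0],"r":[0,0,18],"jaw":1},
    {"pos":[0,-0.175,0],"r":[0,0,24],"jaw":1},
    {"pos":[0,-0.22,0],"r":[0,0,30],"jaw":1},
    {"pos":[0,-0.265,0],"r":[0,0,36],"jaw":1},
    {"pos":[0,-0.31,0],"r":[0,0,42],"jaw":1},
    {"pos":[0,-0.355,0],"r":[0,0,48],"jaw":1},
    {"pos":[0,-0.4,0],"r":[0,0,54],"jaw":1},
    {"pos":[0.003,-0.445,0],"r":[0,0,60],"jaw":1},
    {"pos":[0.003,-0.49,0],"r":[0,0,66],"jaw":1},
    {"pos":[0.003,-0.53,0],"r":[0,0,70],"jaw":1},
    {"pos":[0.003,-0.56,0],"r":[0,0,70],"jaw":1},
    {"pos":[0.003,-0.56,0],"r":[0,0,70],"jaw":1},
    {"pos":[0.003,-0.56,0],"r":[0,0,70],"jaw":1},
    {"pos":[0.003,-0.56,0],"r":[0,0,70],"jaw":1},
  ],
)

```text
time_s: 13.3
position: [0.5055, -0.2834, 0.2984]
tcp_rot: [[-0.284, 0.959, -0.002], [0.959, 0.284, 0.002], [0.003, -0.001, -1.0]]
force: [0.1, -0.4, -0.6]
opening: 1.001
grasp_force: 0.0
```

Run:
```python
from h import *
import pickle
w,s=wrist();pickle.dump((w,s),open("w5.pkl","wb"));print(s["position"],s["tcp_rot"].round(4),s["joint_positions"].round(1))
cv2.imwrite("pics/w5.png",w["color"][:,:,::-1])
```

```text
[ 0.50546464 -0.2834086   0.29840026] [[-0.2842  0.9587 -0.0022]
 [ 0.9587  0.2843  0.0025]
 [ 0.003  -0.0014 -1.    ]] [-40.3  20.7  80.5   0.   79.1 -56.9]
```

View pics/w5.png

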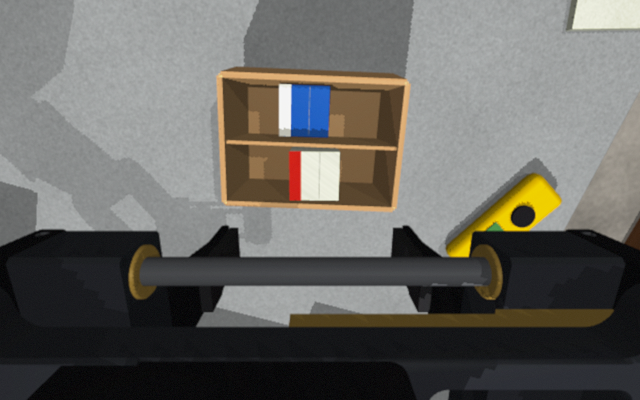

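The new carton's top spans cols 289-340, rows 152-201, with the red strip on the left. It sits nearly square to the tool. Measuring its centre and yaw.

Run:
```python
from h import *
import pickle
np.set_printoptions(precision=4,suppress=True)
w,s=pickle.load(open("w5.pkl","rb"));im=w["color"].astype(np.uint8)
hsv=cv2.cvtColor(im,cv2.COLOR_RGB2HSV)
m=(((hsv[...,1]<60)&(hsv[...,2]>170))|((im[...,0]>150)&(im[...,1]<80))).astype(np.uint8)
k=np.zeros_like(m);k[147:206,280:350]=1;m*=k
m=cv2.morphologyEx(m,cv2.MORPH_CLOSE,np.ones((5,5)));R=cv2.minAreaRect(np.argwhere(m)[:,::-1].astype(np.float32));print(R)
P=plane(w,cv2.boxPoints(R),.134,s);print(P,P.mean(0))
edge=lambda p:plane(w,p,.134,s)
for n,p in (("left",[(290-.5+ (0),y) for y in(0,)]),): pass
ys=np.arange(156,198,4);L=[];Rr=[]
for y in ys:
    x=np.where(m[y])[0];L.append((x[0]-.5,y));Rr.append((x[-1]+.5,y))
for n,p in(("front",L),("back",Rr)):
    q=edge(p);v=q[-1]-q[0];print(n,q.mean(0),np.degrees(np.arctan2(-v[0],v[1]))%180)
d=s["position"];c=P.mean(0);T=s["tcp_rot"];print("tool delta",T.T@(c-d))
```

```text
((313.9999694824219, 175.49998474121094), (49.99999237060547, 48.99999237060547), -0.0)
[[ 0.4839 -0.3231  0.134 ]
 [ 0.4683 -0.266   0.134 ]
 [ 0.524  -0.2494  0.134 ]
 [ 0.542  -0.3058  0.134 ]] [ 0.5046 -0.2861  0.134 ]
front [ 0.4756 -0.2949  0.134 ] 15.297819686797368
back [ 0.5332 -0.2777  0.134 ] 16.357302689461363
tool delta [-0.0028 -0.0014  0.1644]
```

Call:
step_hand(
  motion=[
    {"pos":[-0.003,-0.001,0.03],"jaw":1},
    {"pos":[-0.003,-0.001,0.07],"jaw":1},
    {"pos":[-0.003,-0.001,0.11],"jaw":1},
    {"pos":[-0.003,-0.001,0.14],"jaw":1},
    {"pos":[-0.003,-0.001,0.17],"jaw":1},
    {"pos":[-0.003,-0.001,0.19],"jaw":1},
    {"pos":[-0.003,-0.001,0.204],"jaw":1},
    {"pos":[-0.003,-0.001,0.204],"jaw":1},
    {"pos":[-0.003,-0.001,0.204],"jaw":1},
    {"pos":[-0.003,-0.001,0.204],"jaw":0.5},
    {"pos":[-0.003,-0.001,0.204],"jaw":0.5},
    {"pos":[-0.003,-0.001,0.204],"jaw":0.5},
    {"pos":[-0.003,-0.001,0.204],"jaw":0.5},
    {"pos":[-0.003,-0.001,0.204],"jaw":0.5},
    {"pos":[-0.003,-0.001,0.204],"jaw":0.5},
  ],
)

```text
time_s: 14.85
position: [0.506, -0.2884, 0.0961]
tcp_rot: [[-0.283, 0.959, 0.0], [0.959, 0.283, -0.0], [-0.001, 0.0, -1.0]]
force: [-0.7, -0.1, 3.5]
opening: 0.682
grasp_force: 30.0
```

Call:
step_hand(
  motion=[
    {"pos":[0,0,-0.01],"jaw":0.5},
    {"pos":[0,0,-0.03],"jaw":0.5},
    {"pos":[0,0,-0.06],"jaw":0.5},
    {"pos":[0,0,-0.09],"jaw":0.5},
    {"pos":[0,0,-0.12],"jaw":0.5},
    {"pos":[0,0,-0.15],"jaw":0.5},
    {"pos":[0,0,-0.18],"jaw":0.5},
    {"pos":[0,0,-0.2],"jaw":0.5},
    {"pos":[0,0,-0.2],"jaw":0.5},
    {"pos":[0,0,-0.2],"jaw":0.5},
  ],
)

```text
time_s: 15.85
position: [0.5053, -0.2876, 0.295]
tcp_rot: [[-0.283, 0.959, -0.001], [0.959, 0.283, 0.001], [0.001, -0.001, -1.0]]
force: [-1.2, -0.6, -4.5]
opening: 0.688
grasp_force: 30.0
```

Run:
```python
from h import *
s=bot.read_state();T=s["tcp_rot"];print(T.T@(np.array([.50,-.02,s["position"][2]])-s["position"]),s["force"],s["opening"])
t=bot.capture("top")["color"];print(np.where((t[185:260,330:480,0]>180)&(t[185:260,330:480,1]<70))[0].size)
```

```text
[0.25809092 0.0707759  0.00026534] [-1.15906428 -0.56877262 -4.50623808] 0.6881766646488734
0
```

Call:
step_hand(
  motion=[
    {"pos":[0.02,0.006,0],"r":[0,0,2],"jaw":0.5},
    {"pos":[0.05,0.014,0],"r":[0,0,5],"jaw":0.5},
    {"pos":[0.08,0.022,0],"r":[0,0,8],"jaw":0.5},
    {"pos":[0.11,0.03,0],"r":[0,0,11],"jaw":0.5},
    {"pos":[0.14,0.038,0],"r":[0,0,14],"jaw":0.5},
    {"pos":[0.17,0.046,0],"r":[0,0,17],"jaw":0.5},
    {"pos":[0.2,0.055,0],"r":[0,0,20],"jaw":0.5},
    {"pos":[0.23,0.063,0],"r":[0,0,20],"jaw":0.5},
    {"pos":[0.25,0.069,0],"r":[0,0,20],"jaw":0.5},
    {"pos":[0.258,0.071,0],"r":[0,0,20],"jaw":0.5},
    {"pos":[0.258,0.071,0.03],"r":[0,0,20],"jaw":0.5},
    {"pos":[0.258,0.071,0.07],"r":[0,0,20],"jaw":0.5},
    {"pos":[0.258,0.071,0.11],"r":[0,0,20],"jaw":0.5},
    {"pos":[0.258,0.071,0.14],"r":[0,0,20],"jaw":0.5},
    {"pos":[0.258,0.071,0.165],"r":[0,0,20],"jaw":0.5},
    {"pos":[0.258,0.071,0.18],"r":[0,0,20],"jaw":0.5},
    {"pos":[0.258,0.071,0.19],"r":[0,0,20],"jaw":0.5},
    {"pos":[0.258,0.071,0.196],"r":[0,0,20],"jaw":0.5},
    {"pos":[0.258,0.071,0.196],"r":[0,0,20],"jaw":0.5},
  ],
)

```text
time_s: 17.8
position: [0.5005, -0.0209, 0.099]
tcp_rot: [[0.062, 0.998, -0.001], [0.998, -0.062, 0.0], [0.0, -0.001, -1.0]]
force: [-0.0, 0.5, -3.6]
opening: 0.683
grasp_force: 30.0
```

Call:
step_hand(
  motion=[
    {"pos":[0,0,0.002],"jaw":0.5},
    {"pos":[0,0,0.004],"jaw":0.5},
    {"pos":[0,0,0.005],"jaw":0.5},
    {"pos":[0,0,0.005],"jaw":0.5},
    {"pos":[0,0,0.005],"jaw":0.5},
  ],
)

```text
time_s: 18.3
position: [0.501, -0.0206, 0.0949]
tcp_rot: [[0.061, 0.998, 0.001], [0.998, -0.061, -0.0], [-0.0, 0.001, -1.0]]
force: [-0.6, -0.4, -2.7]
opening: 0.682
grasp_force: 30.0
```

Call:
step_hand(
  motion=[
    {"pos":[0,0,0.001],"jaw":0.5},
    {"pos":[0,0,0.002],"jaw":0.5},
    {"pos":[0,0,0.002],"jaw":0.5},
  ],
)

```text
time_s: 18.6
position: [0.5007, -0.0206, 0.0925]
tcp_rot: [[0.062, 0.998, -0.0], [0.998, -0.062, 0.0], [0.0, -0.0, -1.0]]
force: [-0.6, -0.1, -2.9]
opening: 0.684
grasp_force: 30.0
```

Call:
step_hand(
  motion=[
    {"pos":[0,0,0.001],"jaw":0.5},
    {"pos":[0,0,0.001],"jaw":0.5},
    {"pos":[0,0,0.001],"jaw":0.5},
  ],
)

```text
time_s: 18.9
position: [0.5009, -0.0207, 0.0921]
tcp_rot: [[0.061, 0.998, 0.0], [0.998, -0.061, -0.0], [-0.0, 0.0, -1.0]]
force: [-0.6, 0.2, 3.2]
opening: 0.683
grasp_force: 30.0
```

The carton is standing on the bench. I'll release, rise and turn 90° for a side grasp.

Call:
step_hand(
  motion=[
    {"jaw":0.8},
    {"jaw":1},
    {"jaw":1},
    {"jaw":1},
    {"pos":[0,0,-0.02],"jaw":1},
    {"pos":[0,0,-0.05],"jaw":1},
    {"pos":[0,0,-0.09],"jaw":1},
    {"pos":[0,0,-0.11],"jaw":1},
    {"pos":[0,0,-0.11],"r":[0,0,-8],"jaw":1},
    {"pos":[0,0,-0.13],"r":[0,0,-16],"jaw":1},
    {"pos":[0,0,-0.15],"r":[0,0,-24],"jaw":1},
    {"pos":[0,0,-0.17],"r":[0,0,-32],"jaw":1},
    {"pos":[0,0,-0.19],"r":[0,0,-40],"jaw":1},
    {"pos":[0,0,-0.2],"r":[0,0,-48],"jaw":1},
    {"pos":[0,0,-0.2],"r":[0,0,-56],"jaw":1},
    {"pos":[0,0,-0.2],"r":[0,0,-64],"jaw":1},
    {"pos":[0,0,-0.2],"r":[0,0,-72],"jaw":1},
    {"pos":[0,0,-0.2],"r":[0,0,-80],"jaw":1},
    {"pos":[0,0,-0.2],"r":[0,0,-88],"jaw":1},
    {"pos":[0,0,-0.2],"r":[0,0,-90],"jaw":1},
  ],
)

```text
time_s: 20.9
position: [0.5007, -0.0205, 0.2915]
tcp_rot: [[-0.998, 0.058, -0.0], [0.058, 0.998, 0.0], [0.0, 0.0, -1.0]]
force: [0.5, 0.4, 0.0]
opening: 1.0
grasp_force: 0.0
```

Call:
step_hand(
  motion=[
    {"jaw":1},
    {"jaw":1},
    {"jaw":1},
  ],
)

```text
time_s: 21.2
position: [0.5008, -0.0206, 0.2916]
tcp_rot: [[-0.998, 0.062, -0.0], [0.062, 0.998, 0.0], [0.0, 0.0, -1.0]]
force: [0.4, -0.1, -0.7]
opening: 1.003
grasp_force: 0.0
```

Run:
```python
from h import *
np.set_printoptions(precision=4,suppress=True)
w,s=wrist();im=w["color"];print(s["position"],s["tcp_rot"].round(4),s["joint_positions"].round(1))
cv2.imwrite("pics/w6.png",im[:,:,::-1])
hsv=cv2.cvtColor(im,cv2.COLOR_RGB2HSV)
m=(((hsv[...,1]<60)&(hsv[...,2]>175))|((im[...,0]>150)&(im[...,1]<80))).astype(np.uint8);m[250:]=0
m=cv2.morphologyEx(m,cv2.MORPH_CLOSE,np.ones((5,5)))
n,l,st,ce=cv2.connectedComponentsWithStats(m)
for i in range(1,n):
  if 1500<st[i,4]<6000:
    R=cv2.minAreaRect(np.argwhere(l==i)[:,::-1].astype(np.float32));P=plane(w,cv2.boxPoints(R),.13,s);print(st[i],R,P,P.mean(0),s["tcp_rot"].T@(P.mean(0)-s["position"]))
```

```text
[ 0.5008 -0.0206  0.2916] [[-0.9981  0.0622 -0.    ]
 [ 0.0622  0.9981  0.0001]
 [ 0.      0.     -1.    ]] [ -15.1   14.    91.6    0.    74.5 -101.6]
```

View pics/w6.png

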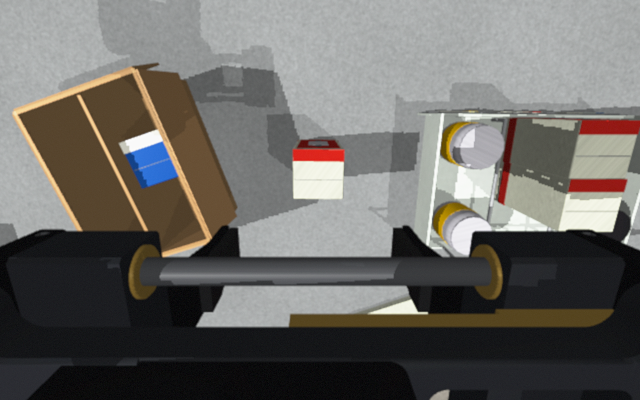

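The carton is upright on the bench and square to the tool: top at cols 293-343, rows 149-198.

Run:
```python
from h import *
np.set_printoptions(precision=4,suppress=True)
w,s=wrist()
P=plane(w,[(292.7,149),(343.7,149),(343.2,198.5),(293.2,198.5)],.13,s);print(P,P.mean(0),s["tcp_rot"].T@(P.mean(0)-s["position"]))
```

```text
[[ 0.4689 -0.0454  0.13  ]
 [ 0.4724  0.0132  0.13  ]
 [ 0.5316  0.0104  0.13  ]
 [ 0.5279 -0.0495  0.13  ]] [ 0.5002 -0.0178  0.13  ] [0.0008 0.0027 0.1616]
```

Call:
step_hand(
  motion=[
    {"pos":[0.001,0.002,0.03],"jaw":1},
    {"pos":[0.001,0.002,0.07],"jaw":1},
    {"pos":[0.001,0.002,0.11],"jaw":1},
    {"pos":[0.001,0.002,0.14],"jaw":1},
    {"pos":[0.001,0.002,0.17],"jaw":1},
    {"pos":[0.001,0.002,0.19],"jaw":1},
    {"pos":[0.001,0.002,0.2],"jaw":1},
    {"pos":[0.001,0.002,0.2],"jaw":1},
    {"pos":[0.001,0.002,0.2],"jaw":0.5},
    {"pos":[0.001,0.002,0.2],"jaw":0.5},
    {"pos":[0.001,0.002,0.2],"jaw":0.5},
    {"pos":[0.001,0.002,0.2],"jaw":0.5},
    {"pos":[0.001,0.002,0.2],"jaw":0.5},
    {"pos":[0.001,0.002,0.2],"jaw":0.5},
  ],
)

```text
time_s: 22.7
position: [0.5005, -0.0185, 0.0923]
tcp_rot: [[-0.998, 0.062, 0.001], [0.062, 0.998, -0.0], [-0.001, 0.0, -1.0]]
force: [0.2, 1.5, 5.1]
opening: 0.684
grasp_force: 30.0
```

Call:
step_hand(
  motion=[
    {"pos":[0,0,-0.01],"jaw":0.5},
    {"pos":[0,0,-0.04],"jaw":0.5},
    {"pos":[0,0,-0.08],"jaw":0.5},
    {"pos":[0,0,-0.12],"jaw":0.5},
    {"pos":[0,0,-0.16],"jaw":0.5},
    {"pos":[0,0,-0.2],"jaw":0.5},
    {"pos":[0,0,-0.23],"jaw":0.5},
    {"pos":[0,0,-0.25],"jaw":0.5},
    {"pos":[0,0,-0.25],"jaw":0.5},
    {"pos":[0,0,-0.25],"jaw":0.5},
  ],
)

```text
time_s: 23.7
position: [0.499, -0.0183, 0.3408]
tcp_rot: [[-0.998, 0.062, -0.002], [0.062, 0.998, 0.0], [0.002, 0.0, -1.0]]
force: [0.3, 0.1, -3.9]
opening: 0.679
grasp_force: 30.0
```

Run:
```python
from h import *
np.set_printoptions(precision=4,suppress=True)
w,s=wrist();im=w["color"].astype(int);cv2.imwrite("pics/w7.png",w["color"][:,:,::-1])
c=315;d=np.abs(np.diff(im[:,c],axis=0)).sum(1);print([y for y in range(100,245) if d[y]>80])
for y in(200,215):
  d=np.abs(np.diff(im[y],axis=0)).sum(1);print(y,[x for x in range(230,400) if d[x]>80])
print(s["position"],s["joint_positions"].round(1))
```

```text
[158, 159, 163, 177, 189, 194, 195, 219, 220]
200 [259, 370, 371, 372]
215 [259, 260, 369, 370, 371]
[ 0.499  -0.0183  0.3408] [ -14.9   11.5   87.1   -0.    81.5 -101.4]
```

Call:
step_hand(
  motion=[
    {"pos":[-0.008,0.02,0],"jaw":0.5},
    {"pos":[-0.02,0.055,0],"jaw":0.5},
    {"pos":[-0.033,0.095,0],"jaw":0.5},
    {"pos":[-0.046,0.135,0],"jaw":0.5},
    {"pos":[-0.058,0.175,0],"jaw":0.5},
    {"pos":[-0.07,0.215,0],"jaw":0.5},
    {"pos":[-0.08,0.25,0],"jaw":0.5},
    {"pos":[-0.088,0.275,0],"jaw":0.5},
    {"pos":[-0.0935,0.2905,0],"jaw":0.5},
    {"pos":[-0.0935,0.2934,0],"jaw":0.5},
    {"pos":[-0.0935,0.2934,0],"jaw":0.5},
    {"pos":[-0.0935,0.2934,0],"jaw":0.5},
    {"pos":[-0.0935,0.2934,0.04],"jaw":0.5},
    {"pos":[-0.0935,0.2934,0.07],"jaw":0.5},
    {"pos":[-0.0935,0.2934,0.09],"jaw":0.5},
    {"pos":[-0.0935,0.2934,0.1],"jaw":0.5},
    {"pos":[-0.0935,0.2934,0.1],"jaw":0.5},
    {"pos":[-0.0935,0.2934,0.1],"jaw":0.5},
  ],
)

```text
time_s: 25.55
position: [0.6123, 0.2682, 0.2429]
tcp_rot: [[-0.998, 0.062, 0.002], [0.062, 0.998, 0.0], [-0.002, 0.001, -1.0]]
force: [-0.8, -0.4, -2.9]
opening: 0.684
grasp_force: 30.0
```

Run:
```python
from h import *
np.set_printoptions(precision=4,suppress=True)
s=bot.read_state();a=np.radians(-3.5);u=np.array([np.cos(a),np.sin(a)]);v=np.array([-np.sin(a),np.cos(a)])
p=s["position"];print("along/across",p[:2]@u,p[:2]@v)
w,s=wrist();im=w["color"].astype(int);cv2.imwrite("pics/w8.png",w["color"][:,:,::-1])
c=330;d=np.abs(np.diff(im[:,c],axis=0)).sum(1);R=[y+.5 for y in range(40,240) if d[y]>80];print(R);print(plane(w,[(c,y) for y in R],.17,s)[:,:2]@u);print(plane(w,[(c,y) for y in R],p[2]+.0377,s)[:,:2]@u)
```

```text
along/across 0.594738171562206 0.30503741725516204
[46.5, 47.5, 78.5, 79.5, 96.5, 97.5, 123.5, 152.5, 158.5, 159.5, 160.5, 163.5, 178.5, 189.5, 195.5, 219.5, 220.5]
[0.4731 0.4739 0.497  0.4977 0.5109 0.5117 0.5327 0.5571 0.5623 0.5632
 0.5641 0.5667 0.5801 0.5902 0.5958 0.6187 0.6196]
[0.4934 0.4939 0.5074 0.5079 0.5156 0.516  0.5283 0.5427 0.5457 0.5462
 0.5467 0.5483 0.5561 0.562  0.5653 0.5787 0.5793]
```

View pics/w8.png

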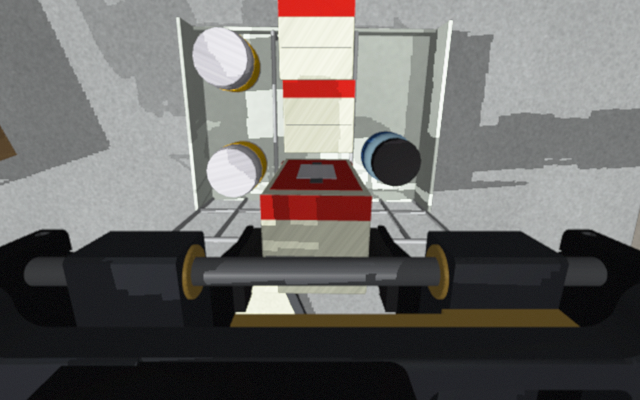

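The held carton (front edge at row 195) lines up with the lane, with about 8 mm free in front and about 9 mm behind. Lowering it.

Call:
step_hand(
  motion=[
    {"pos":[0,0,0.01],"jaw":0.5},
    {"pos":[0,0,0.025],"jaw":0.5},
    {"pos":[0,0,0.04],"jaw":0.5},
    {"pos":[0,0,0.055],"jaw":0.5},
    {"pos":[0,0,0.065],"jaw":0.5},
    {"pos":[0,0,0.075],"jaw":0.5},
    {"pos":[0,0,0.085],"jaw":0.5},
    {"pos":[0,0,0.092],"jaw":0.5},
    {"pos":[0,0,0.098],"jaw":0.5},
    {"pos":[0,0,0.102],"jaw":0.5},
    {"pos":[0,0,0.104],"jaw":0.5},
    {"pos":[0,0,0.104],"jaw":0.5},
    {"pos":[0,0,0.104],"jaw":0.5},
  ],
)

```text
time_s: 26.9
position: [0.6117, 0.2686, 0.138]
tcp_rot: [[-0.998, 0.062, 0.001], [0.062, 0.998, 0.0], [-0.001, 0.0, -1.0]]
force: [-0.4, 0.2, -2.6]
opening: 0.686
grasp_force: 30.0
```

Call:
step_hand(
  motion=[
    {"pos":[0.0015,0,0],"jaw":0.5},
    {"pos":[0.003,0,0],"jaw":0.5},
    {"pos":[0.0045,0,0],"jaw":0.5},
    {"pos":[0.0055,0,0],"jaw":0.5},
    {"pos":[0.0055,0,0],"jaw":0.5},
    {"pos":[0.0055,0,0.002],"jaw":0.5},
    {"pos":[0.0055,0,0.003],"jaw":0.5},
    {"pos":[0.0055,0,0.004],"jaw":0.5},
    {"pos":[0.0055,0,0.004],"jaw":0.5},
  ],
)

```text
time_s: 27.8
position: [0.6058, 0.2688, 0.1333]
tcp_rot: [[-0.998, 0.062, -0.001], [0.062, 0.998, -0.0], [0.0, -0.0, -1.0]]
force: [0.3, -0.3, -2.9]
opening: 0.682
grasp_force: 30.0
```

Call:
step_hand(
  motion=[
    {"pos":[0,0,0.0005],"jaw":0.5},
    {"pos":[0,0,0.001],"jaw":0.5},
    {"pos":[0,0,0.001],"jaw":0.5},
  ],
)

```text
time_s: 28.1
position: [0.6058, 0.2689, 0.1326]
tcp_rot: [[-0.998, 0.062, -0.0], [0.062, 0.998, -0.0], [0.0, -0.0, -1.0]]
force: [0.1, 0.5, -3.9]
opening: 0.681
grasp_force: 30.0
```

Call:
step_hand(
  motion=[
    {"pos":[0,0,0.0005],"jaw":0.5},
    {"pos":[0,0,0.001],"jaw":0.5},
    {"pos":[0,0,0.001],"jaw":0.5},
  ],
)

```text
time_s: 28.4
position: [0.6062, 0.269, 0.1324]
tcp_rot: [[-0.998, 0.062, 0.001], [0.062, 0.998, 0.0], [-0.001, 0.0, -1.0]]
force: [-0.8, -0.7, 1.3]
opening: 0.681
grasp_force: 30.0
```

Contact with the deck: force went from -3.9 to +1.3 N. I'll release, rise and check the whole row.

Call:
step_hand(
  motion=[
    {"pos":[0,0,0.0005],"jaw":0.5},
    {"pos":[0,0,0.0005],"jaw":0.8},
    {"pos":[0,0,0.0005],"jaw":1},
    {"pos":[0,0,0.0005],"jaw":1},
    {"pos":[0,0,0.0005],"jaw":1},
    {"pos":[0,0,-0.01],"jaw":1},
    {"pos":[0,0,-0.03],"jaw":1},
    {"pos":[0,0,-0.07],"jaw":1},
    {"pos":[0,0,-0.11],"jaw":1},
    {"pos":[0,0,-0.15],"jaw":1},
    {"pos":[0.03,0,-0.17],"jaw":1},
    {"pos":[0.05,0,-0.17],"jaw":1},
    {"pos":[0.05,0,-0.17],"jaw":1},
    {"pos":[0.05,0,-0.17],"jaw":1},
  ],
)

```text
time_s: 29.8
position: [0.5562, 0.272, 0.3023]
tcp_rot: [[-0.998, 0.061, 0.001], [0.061, 0.998, 0.0], [-0.001, 0.0, -1.0]]
force: [-0.3, 0.3, -0.4]
opening: 0.999
grasp_force: 0.0
```

Run:
```python
from h import *
np.set_printoptions(precision=4,suppress=True)
a=np.radians(-3.5);u=np.array([np.cos(a),np.sin(a)])
w,s=wrist();im=w["color"].astype(int)
for c in(300,330):
    d=np.abs(np.diff(im[:,c],axis=0)).sum(1);R=[y+.5 for y in range(70,250) if d[y]>90];print(R);print(plane(w,[(c,y) for y in R],.17,s)[:,:2]@u)
t=bot.capture("scene")["color"][:,:,::-1]
A=cv2.resize(t[105:205,310:430],(480,400),interpolation=cv2.INTER_CUBIC)
B=cv2.resize(w["color"][60:260,240:400,::-1],(320,400),interpolation=cv2.INTER_CUBIC)
cv2.imwrite("pics/f.png",np.hstack([A,B]))
```

```text
[81.5, 95.5, 140.5, 141.5, 142.5, 154.5, 155.5, 195.5, 196.5, 197.5, 208.5, 209.5, 246.5]
[0.4379 0.4512 0.4961 0.4972 0.4982 0.5108 0.5119 0.5559 0.557  0.5582
 0.5709 0.5721 0.6169]
[80.5, 81.5, 95.5, 96.5, 140.5, 141.5, 142.5, 154.5, 155.5, 195.5, 196.5, 197.5, 209.5, 210.5, 246.5, 247.5]
[0.437  0.4379 0.4512 0.4522 0.4961 0.4971 0.4982 0.5108 0.5118 0.5559
 0.557  0.5582 0.572  0.5732 0.6168 0.6181]
```

View pics/f.png

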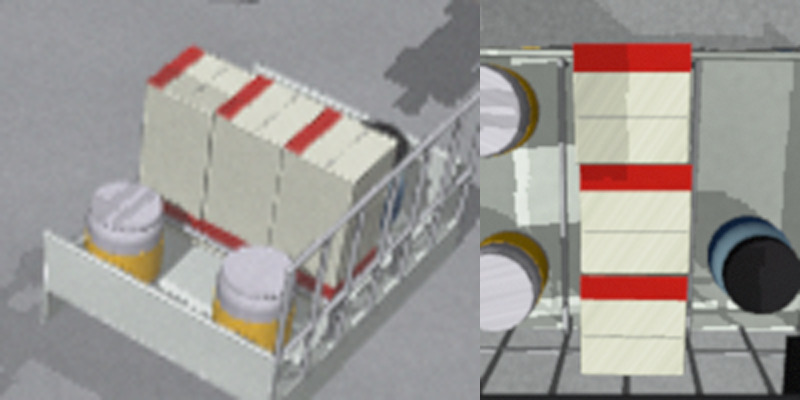

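All three cartons stand upright and square in the middle lane with gaps of about 1 mm. The red strips face the lip, and the tins and jar haven't moved. Handing in.

```bash
python3 -c "
from rig import bot
print(bot.hand_in())"
```

```text
the job is handed in; nothing more can be done
None
```

The job is handed in at about 30 s: both old cartons are closed up against the front lip, and the new one stands upright and square behind them, red front forward, with the tins, jar and blue carton never touched; old_front leaned about 2° for a moment against the lip and settled upright when I backed off.

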